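# Load the test cell onto its presence switch and lay the retaining bar over it

## Task

Set the test cell (the jar on the foot plate) on the runners of the stand, jar end towards the switch, lowering it gently so that the foot plate lies flat and its end holds the switch lever down. Then lay the retaining bar across the two notched supports, over the free end of the foot plate, grip upwards and lying flat in both notches. Do not drop or tip either part and leave everything else on the bench where it is.

Things in the scene. Friction and masses are not known exactly. Their poses are not given: they have to be found in the camera images.
- stand: fixed grey base plate 206 x 184 x 8 mm near the middle of the bench, turned by up to 0.25 rad. Origin on the table under the middle of the cell's place; x runs along the two runners towards the switch, y across, z up. A black switch housing (x = 88 to 116 mm, top at z = 24 mm) is at its +x end
- cell_place (a point): where the middle of the seated foot plate's underside belongs: stand's x = 0, y = 0, z = 18 mm, same axes. Two aluminium runners (y = +-28 mm, 160 mm long, tops at z = 18 mm) carry it. Guides (tops z = 24 mm) leave 5 mm to each side of the foot plate, end stops at x = 80 mm leave 5 mm beyond its switch end; the other end is open
- bar_place (a point): where the middle of the laid bar's underside belongs: stand's x = -45 mm, y = 0, z = 32 mm, same axes, midway between the two notched supports at y = +-75 mm (each 24 mm long in y). Notch floors at z = 32 mm, 30 mm wide in x, between lips up to z = 42 mm. A laid bar passes 4 mm above the foot plate
- lever_roller (a point): point of the stand where the top of the lever's roller comes when fully pressed by a seated foot plate: stand's x = 59.5 mm, y = 0, z = 18 mm; it does not move with the lever. The foot plate must reach past it
- switch_lever (a joint): sprung steel lever, 40 mm long with a white roller at its end, hinged at the housing (stand's x = 95 mm, z = 14 mm), pointing to the stand's -x between the runners. 0 = free, roller top 13 mm above the runners; about 0.38 rad under a seated foot plate; stop at 0.45; the switch closes at 0.30. About 1 N at the roller holds it down, less than the cell's weight
- cell: test cell, about 0.4 kg: plywood foot plate 150 (x) x 80 (y) x 10 mm, on it off-centre at x = +35 mm a glass jar 56 mm across with a 60 mm white lid, lid top 70 mm above the underside. Origin: centre of the foot plate's underside, x towards the jar end; seated, its x points as the stand's x. Starts upright on the table left or right of the stand, its x within 0.5 rad of world x
- cell_grip (a point): point to hold the cell by, on the black grip block on its lid: block 16 (x) x 28 (y) mm, rising from 70 to 104 mm above the underside. The point is 26 mm along the cell's x, 92 mm above the underside, nearly above the centre of mass
- bar: retaining bar, about 0.15 kg: flat aluminium bar 22 (x) x 200 (y) x 8 mm with a black grip block on top at its middle. Origin: centre of its underside, y along the bar; the same either way round. Laid, its y is along the stand's y. Starts flat, grip up, on the other side of the stand from the cell, lying along world x within 0.5 rad
- bar_grip (a point): point to hold the bar by, on its grip block 31 mm above the middle of the underside; the block is 14 (x) x 40 (y) mm and rises from 8 to 44 mm above the underside
- spare_jar: bystander: spare glass jar with white lid, no foot plate, 56 mm across, 72 mm tall; origin under its centre
- screwdriver: bystander: screwdriver lying on the table; origin under its middle
- wrench: bystander: wrench lying on the table; origin under its middle
- spool: bystander: black spool, 52 mm across, 34 mm tall; origin under its centre
- stopper_a: bystander: black rubber stopper, 28 mm across, 24 mm tall, left of the stand; origin under its centre
- stopper_b: bystander: black rubber stopper like the other, right of the stand; origin under its centre
- parts_tray: bystander: small open white tray, 90 x 130 x 30 mm; origin under its centre

How it is judged (in metres and radians):
On the way:
1. the cell lies flat on the runners, jar end towards the switch, and holds the lever down, the gripper off it (z of cell in the frame of stand between 0.015 and 0.0215 m and x of cell_grip in the frame of stand above 0 m and angle between cell's own z axis and vertical below 0.04 rad and value of joint switch_lever above 0.3 rad and contact force between the fingers and cell below 0.1 N), for 0.2 s.
At the end, for the whole second after the job is handed in: Cell flat on the runners (height within 3 mm, tilt under 0.04 rad), jar end to the switch, lever held past 0.30 rad; bar flat in both notches, grip up (3 mm in height, 8 mm along and 25 mm across the stand, yaw 0.1, tilt 0.04 rad); both at rest (z of cell in the frame of stand between 0.015 and 0.0215 m and x of cell_grip in the frame of stand above 0 m and angle between each of cell, bar's own z axis and vertical below 0.04 rad and value of joint switch_lever above 0.3 rad and z of bar in the frame of stand between 0.029 and 0.035 m and x of bar in the frame of stand between -0.053 and -0.037 m and y of bar in the frame of stand between -0.025 and 0.025 m and angle between the y axis of bar and the y axis of stand, either way round below 0.1 rad and linear speed of each of cell, bar below 0.02 m/s); the robot touches nothing.
It fails at once if the cell is dropped or slammed onto the stand (faster than 0.4 m/s within 25 mm above its seat) (horizontal distance between cell and stand below 0.1 m and z of cell in the frame of stand below 0.043 m and linear speed of cell above 0.4 m/s).
It fails at once if the bar is dropped onto the stand (faster than 0.45 m/s within 20 mm above its seat) (horizontal distance between bar and stand below 0.1 m and z of bar in the frame of stand below 0.052 m and linear speed of bar above 0.45 m/s).
It fails at once if the cell is tipped by more than 0.5 rad (angle between cell's own z axis and vertical above 0.5 rad).
It fails at once if the bar is tipped by more than 0.8 rad (angle between bar's own z axis and vertical above 0.8 rad).
It fails at once if a bystander is moved by more than 30 mm (distance of any of spare_jar, screwdriver, wrench, spool, stopper_a, stopper_b, parts_tray from where it was at the start of the episode above 0.03 m).
It also fails if it takes over 58 s, if anything falls off the work surface, if the arm or the gripper's body presses on something with over 40 N, if the wrist force passes 120 N, or if a joint passes its speed limit or range.

## Robot

A 6-joint arm with a two-finger parallel gripper is mounted at the origin on the work surface. World frame = base frame: x ahead of the robot, y to its left, z up, the work surface at z = 0. Lengths are in m, angles in degrees, forces in N, time in s.
With the tool pointing down it reaches from about 0.375 to 0.9 m from the base axis. Payload 3.1 kg.
Tool frame: the origin (TCP) lies between the finger pads; the fingertips stand 11 mm ahead of it and the grasp point (between the pads) lies 8 mm behind it; z points along the fingers, y is the line along which they close (so a half turn about z gives the same grasp; the last joint's range is limited). The gripper opens to 87 mm and grips with 3 to 60 N. Pads are 19 mm wide; open, the fingers measure 117 mm over their backs; the gripper's body (75 mm by 190 mm) begins 51 mm behind the grasp point.
Start: joints at [66.148, 30.224, 82.088, -0, 67.689, -10.227], TCP at [0.147, 0.607, 0.234] pointing down, gripper open.
Joint ranges: [-176.69, 176.69], [-43.24, 126.21], [12.49, 139.97], [-82, 262], [0, 151.66], [-163.58, 163.58]. Speed limits (degrees/s): [159.86, 159.86, 180, 180, 180, 180].

## Interface

Orientations are given as a 3x3 rotation matrix whose columns are the frame's x, y, z axes.
In Python, from rig import bot gives the robot as it stands.
- The arm moves only by the tool apply_moves, never from a script. Its argument "steps" is a list that holds one entry, the list of rows, each a list of 7 numbers: the shift along the tool's x, y, z in cm, then the turn, a rotation vector about the tool's x, y, z in degrees, then the gripper command: -1 is shut, 1 is fully open, values between are in proportion. In form: [[[dx, dy, dz, rx, ry, rz, jaw], ...]]. A call has 1 to 20 rows; each row is the pose to reach, as a shift and turn from the pose commanded when the call began, along the tool's axes at that moment; what a row does not reach only later rows make up. A row lasts 1/8 s, in which the tool goes at most 62.5 mm and 10.7 degrees, less where a joint would pass 70% of its speed; a pose out of reach is approached as far as the arm can. A call with a gripper value outside its range is refused whole. The fingers move at their own pace and stop on an object; the grip force is fixed at half the most. Time passes only in rows, so rows that repeat a pose let the fingers close. It gives the time, the measured TCP pose, the force, the opening and the grip force at its end, in the units of the state.
- bot.read_state(): the state, without advancing time (a new reading comes with each control period).
- bot.capture(name): name is "side" or "top" or "wrist"; returns the picture (420x560x3 uint8, blue, green, red); there is no depth.
- bot.camera_model(name): a dict with "intrinsics" (3x3 intrinsics, pixels), "k1" (the pictures are not rectified: a ray, as slopes to the right and down, at radius r is drawn at 1 + k1 r^2 times it, then the intrinsics apply), "R" (3x3) and "t" (3): a world point X has camera coordinates R X + t. Camera axes: x right, y down, z forward; pixel columns grow to the right and rows downward; lengths in m; the calibration is good to about 2 mm. A picture is of the moment at which its call begins: read the wrist's pose just before it. camera_model takes no time and is no camera call; for the wrist camera it gives the pose at the moment of the call.
- bot.hand_in(): hands the job in; it is judged then, once.
The state is a dict: "time_s": time; "joint_positions": joint angles; "qvel": joint speeds; "tau": joint torques, N m; "position": TCP position; "tcp_rot": TCP orientation; "force": force on the tool from outside, world axes, zero at the start; "moment": the same for the moment, N m; "opening": opening from 0.0 (shut) to 1.0 (fully open); "grasp_force": force on a finger pad.
Only numpy, scipy, OpenCV 4.12 (cv2) and the standard library are available. Lean on these libraries where they do the work, as an engineer would, in place of code of your own. Each camera call takes 0.05 s, during which the arm holds its last target. There are 200 camera calls.

## Working session

There is one attempt and no reset: what is moved stays moved. The work goes in short steps, Python scripts to look and compute and a tool call to move; the robot and the scene stay as the last step left them, time stands still between calls to the robot, and variables do not carry over. Pictures are saved under pics/ and viewed, at most 10 in all, crops included, and the job is handed in when it is done.

Besides the shell and the picture viewer there is one more tool, called after "Request:" as name(argument=value, ...), one argument or row to a line, values as JSON. apply_moves: Moves the arm, as the interface text tells. Its arguments: {"type":"object","properties":{"steps":{"type":"array","items":{"type":"array","items":{"type":"array","items":{"type":"number"}}}}},"required":["steps"]}

```bash
mkdir -p pics; ls; cat > h.py <<'E'
import numpy as np, cv2
from rig import bot
def ray(c,px):
    m=bot.camera_model(c) if isinstance(c,str) else c
    K=np.array(m["intrinsics"]);R=np.array(m["R"]);t=np.array(m["t"]);k=m["k1"]
    d=np.linalg.solve(K,[px[0],px[1],1.])[:2]; rd=np.hypot(*d); r=rd
    for _ in range(30): r=rd/(1+k*r*r)
    if rd>0: d=d*r/rd
    return -R.T@t, R.T@np.array([d[0],d[1],1.])
def atz(c,px,z):
    o,d=ray(c,px); return o+d*(z-o[2])/d[2]
def proj(c,X):
    m=bot.camera_model(c) if isinstance(c,str) else c
    p=np.array(m["R"])@np.array(X)+np.array(m["t"]); s=p[:2]/p[2]; s=s*(1+m["k1"]*(s@s))
    K=np.array(m["intrinsics"]); return (K@[s[0],s[1],1])[:2]
E
python3 - <<'E'
from h import *
for n in("top","side"):
    cv2.imwrite(f"pics/{n}0.png",bot.capture(n)); m=bot.camera_model(n); print(n,-np.array(m["R"]).T@m["t"],np.array(m["R"])[2],m["intrinsics"][0][0])
s=bot.read_state(); print(s["time_s"],s["position"],s["tcp_rot"],s["opening"])
E
```

```text
pics
top [0.42449414 0.00613628 0.99581295] [ 0.14201644  0.01141092 -0.98979853] 393.9939714774478
side [ 0.49995302 -0.77508382  0.53530881] [ 0.06297834  0.86812908 -0.49232675] 380.3170473419831
0.1 [0.14695802 0.60682281 0.23266774] [[-9.71854241e-01  2.35581728e-01 -7.64260918e-04]
 [ 2.35582752e-01  9.71852625e-01 -1.80047302e-03]
 [ 3.18590435e-04 -1.92984403e-03 -9.99998087e-01]] 0.9975271307079374
```

View pics/top0.png

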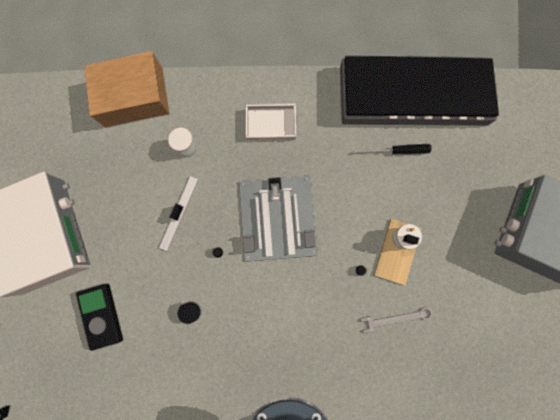

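View pics/side0.png

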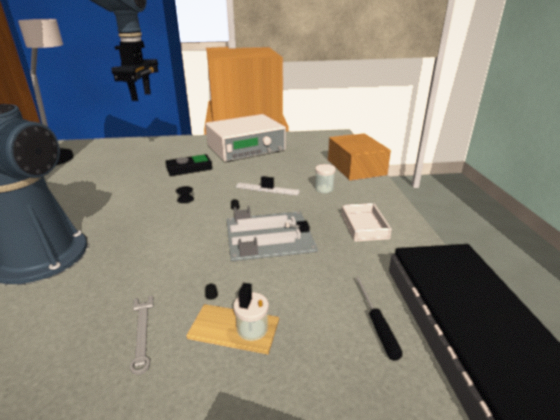

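The top view has world x up and y to the left. The stand is at about (277,218), the cell on the right with its jar at (409,237), and the bar on the left with its grip at (176,212). I'll enlarge these three areas to measure them.

```bash
python3 - <<'E'
from h import *
im=cv2.imread("pics/top0.png")
def crop(x,y,w,h,s):
    c=cv2.resize(im[y:y+h,x:x+w],None,fx=s,fy=s,interpolation=cv2.INTER_CUBIC)
    for k in range(0,w,10): 
        cv2.line(c,(k*s,0),(k*s,5),(0,0,255),1)
        if k%20==0: cv2.putText(c,str(x+k),(k*s,14),0,.33,(0,0,255),1)
    for k in range(0,h,10):
        cv2.line(c,(0,k*s),(5,k*s),(0,0,255),1)
        if k%20==0: cv2.putText(c,str(y+k),(6,k*s+4),0,.33,(0,0,255),1)
    return c
a=crop(230,170,100,100,4); b=crop(360,210,80,80,5); d=crop(150,165,60,100,4)
out=np.zeros((600,800,3),np.uint8)
out=np.zeros((400,1040,3),np.uint8); out[:,:400]=a; out[:,400:800]=b; out[:,800:1040]=d
out=cv2.resize(out[:,:],None,fx=1,fy=1)
o2=np.zeros((600,800,3),np.uint8); o2[:400,:400]=a;o2[:400,400:800]=b; o2[400:,:400]=0
dd=cv2.rotate(d,cv2.ROTATE_90_CLOCKWISE); o2[400:600,:400]=dd[20:220]
cv2.imwrite("pics/crop0.png",o2)
E
```

```text
(no output)
```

View pics/crop0.png

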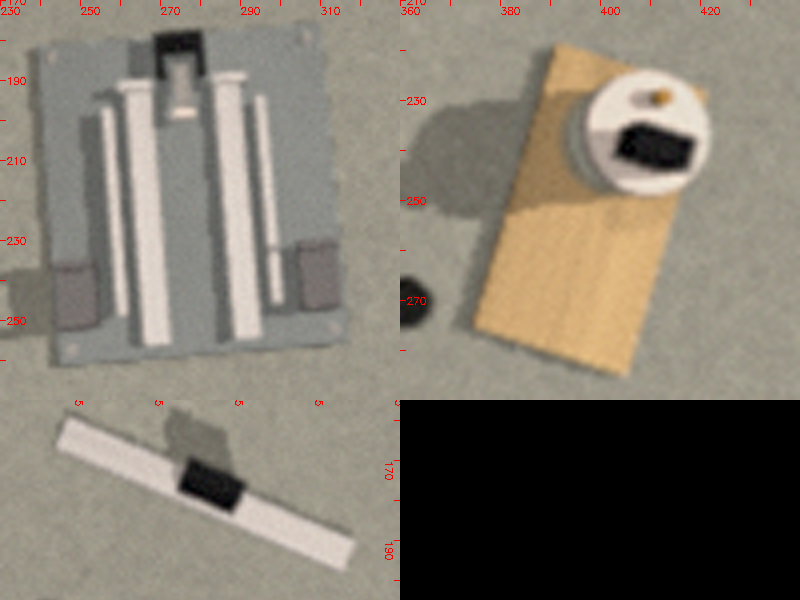

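```bash
cat > m0.py <<'E'
from h import *
from scipy.optimize import least_squares
m=bot.camera_model("top")
px=lambda X,Y,x,y,s:((X+.5)/s-.5+x,(Y+.5)/s-.5+y)
A=lambda X,Y:px(X,Y,230,170,4); B=lambda X,Y:px(X-400,Y,360,210,5); D=lambda X,Y:px(Y-380,399-X,150,165,4)
def fit(pts,x0):
    def f(p):
        c,s=np.cos(p[2]),np.sin(p[2])
        return np.concatenate([proj(m,[p[0]+c*X[0]-s*X[1],p[1]+s*X[0]+c*X[1],X[2]])-u for u,X in pts])
    r=least_squares(f,x0); print(np.round(r.x[:2],4),"yaw",np.degrees(r.x[2]).round(2),"res px",np.round(r.fun,1)); return r.x
if __name__=="__main__":
    print("stand"); fit([(A(156,345),(-.08,.028,.018)),(A(248,338),(-.08,-.028,.018)),(A(140,85),(.08,.028,.022)),(A(229,77),(.08,-.028,.022)),(A(178,32),(.116,0,.024)),(A(76,295),(-.045,.075,.042)),(A(319,275),(-.045,-.075,.042)),(A(183,112),(.0575,0,.03))],[.5,.03,0])
    print("cell"); fit([(B(557,43),(.075,.04,.01)),(B(475,328),(-.075,.04,.01)),(B(628,375),(-.075,-.04,.01)),(B(707,92),(.075,-.04,.01)),(B(648,131),(.035,0,.07)),(B(655,147),(.026,0,.104))],[.5,-.25,-.2])
    print("bar"); fit([(D(70,415),(-.011,.1,.008)),(D(57,450),(.011,.1,.008)),(D(355,540),(-.011,-.1,.008)),(D(343,570),(.011,-.1,.008)),(D(211,486),(0,0,.044))],[.45,.2,2.8])
    print("bar2"); fit([(D(70,415),(.011,-.1,.008)),(D(57,450),(-.011,-.1,.008)),(D(355,540),(.011,.1,.008)),(D(343,570),(-.011,.1,.008)),(D(211,486),(0,0,.044))],[.45,.2,0])
E
python3 m0.py; python3 -c "
from h import *
m=bot.camera_model('wrist');R=np.array(m['R']);print('wristcam',-R.T@m['t'],R[2])"
```

```text
stand
[0.5322 0.0263] yaw 4.37 res px [ 0.3 -0.3 -0.1 -0.3 -0.4  0.9 -0.4  1.1  0.2 -0.9 -0.6 -1.1  0.5 -0.8
  0.6  1.5]
cell
[ 0.4606 -0.2737] yaw -17.78 res px [-0.5 -0.2 -0.4  0.1 -0.2  0.4 -0.3 -0.4 -0.4  0.3  1.7 -0.3]
bar
[0.5589 0.2798] yaw 68.47 res px [ 8.5  3.9 -8.1 -2.6  8.2  2.8 -7.  -3.2 -1.5 -1. ]
bar2
[0.5589 0.2798] yaw -111.53 res px [ 8.5  3.9 -8.1 -2.6  8.2  2.8 -7.  -3.2 -1.5 -1. ]
wristcam [0.08388695 0.62173564 0.38396228] [ 0.23455809 -0.05835892 -0.97034877]
```

```bash
cat >> h.py <<'E'
def go(*tg):
    "targets: (x,y,z,yangle deg) of TCP, tool down -> row numbers"
    from scipy.spatial.transform import Rotation as Ro
    s=bot.read_state(); R0=np.array(s["tcp_rot"]); p0=np.array(s["position"])
    for x,y,z,a in tg:
        a=np.radians(a); yy=np.array([np.cos(a),np.sin(a),0]); zz=np.array([0,0,-1.]); R=np.column_stack([np.cross(yy,zz),yy,zz])
        print(np.round((R0.T@(np.array([x,y,z])-p0))*100,2),np.round(Ro.from_matrix(R0.T@R).as_rotvec(degrees=True),2))
E
python3 - <<'E'
from h import *
go((.46,.2,.26,76.4),(.5,0,.26,76.4),(.485,-.282,.24,72.2))
E
```

```text
[-40.01 -32.17  -2.68] [-0.11 -0.02 -0.03]
[-48.61 -50.66  -2.65] [-0.11 -0.02 -0.03]
[-53.79 -78.42  -0.6 ] [-0.11 -0.01  4.17]
```

Request:
apply_moves(
  steps=[
    [[-40, -32.2, -2.7, 0, 0, 0, 1], [-40, -32.2, -2.7, 0, 0, 0, 1], [-40, -32.2, -2.7, 0, 0, 0, 1], [-40, -32.2, -2.7, 0, 0, 0, 1], [-40, -32.2, -2.7, 0, 0, 0, 1], [-40, -32.2, -2.7, 0, 0, 0, 1], [-40, -32.2, -2.7, 0, 0, 0, 1], [-40, -32.2, -2.7, 0, 0, 0, 1], [-48.6, -50.7, -2.7, 0, 0, 0, 1], [-48.6, -50.7, -2.7, 0, 0, 0, 1], [-48.6, -50.7, -2.7, 0, 0, 0, 1], [-53.8, -78.4, -0.6, 0, 0, 4.2, 1], [-53.8, -78.4, -0.6, 0, 0, 4.2, 1], [-53.8, -78.4, -0.6, 0, 0, 4.2, 1], [-53.8, -78.4, -0.6, 0, 0, 4.2, 1], [-53.8, -78.4, -0.6, 0, 0, 4.2, 1], [-53.8, -78.4, -0.6, 0, 0, 4.2, 1], [-53.8, -78.4, -0.6, 0, 0, 4.2, 1], [-53.8, -78.4, -0.6, 0, 0, 4.2, 1]],
  ],
)

```text
time_s: 2.48
position: [0.4852, -0.2796, 0.2394]
tcp_rot: [[-0.953, 0.305, -0.001], [0.305, 0.953, 0.001], [0.001, 0.001, -1.0]]
force: [0.3, 0.1, 0.4]
opening: 0.996
grasp_force: 0.0
```

```bash
python3 - <<'E'
from h import *
s=bot.read_state();print(s["time_s"],s["position"],s["tcp_rot"][1],s["joint_positions"])
m=bot.camera_model("wrist"); im=bot.capture("wrist"); cv2.imwrite("pics/w1.png",im)
import pickle; pickle.dump(m,open("w1.pkl","wb"))
print(proj(m,[.4854,-.2816,.104]),proj(m,[.4606+.035*.952,-.2737-.035*.3054,.07]))
E
```

```text
2.475 [ 0.48520972 -0.2795716   0.23941135] [0.30451708 0.95250633 0.00101754] [-4.13907192e+01  2.48306475e+01  9.11135424e+01  1.64991274e-02
  6.41271422e+01 -1.13668784e+02]
[275.16240573 209.23381946] [275.24122301 210.38958862]
```

View pics/w1.png

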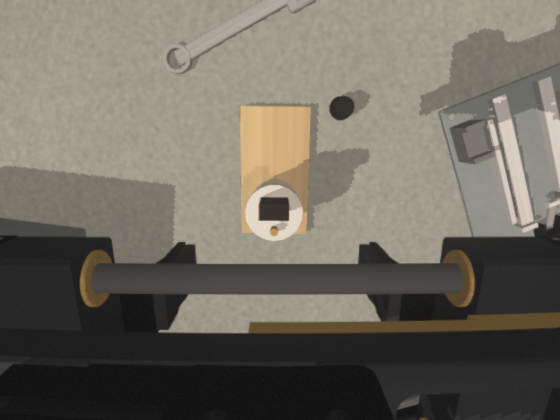

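The cell sits where predicted: block at (274,208), lid at (274,212), plate edges vertical in the picture. I'll descend and grasp.

```bash
python3 - <<'E'
from h import *
go((.4858,-.281,.14,72.2),(.4858,-.281,.087,72.2))
E
```

```text
[-0.09 -0.13  9.96] [ 0.03 -0.03  0.09]
[-0.09 -0.13 15.26] [ 0.03 -0.03  0.09]
```

Request:
apply_moves(
  steps=[
    [[-0.1, -0.1, 5, 0, 0, 0, 1], [-0.1, -0.1, 10, 0, 0, 0, 1], [-0.1, -0.1, 12, 0, 0, 0, 1], [-0.1, -0.1, 14, 0, 0, 0, 1], [-0.1, -0.1, 15.2, 0, 0, 0, 1], [-0.1, -0.1, 15.2, 0, 0, 0, 1], [-0.1, -0.1, 15.2, 0, 0, 0, -1], [-0.1, -0.1, 15.2, 0, 0, 0, -1], [-0.1, -0.1, 15.2, 0, 0, 0, -1], [-0.1, -0.1, 15.2, 0, 0, 0, -1], [-0.1, -0.1, 15.2, 0, 0, 0, -1], [-0.1, -0.1, 15.2, 0, 0, 0, -1], [-0.1, -0.1, 15.2, 0, 0, 0, -1], [-0.1, -0.1, 15.2, 0, 0, 0, -1]],
  ],
)

```text
time_s: 4.28
position: [0.486, -0.2827, 0.0875]
tcp_rot: [[-0.952, 0.306, -0.0], [0.306, 0.952, -0.0], [-0.0, -0.0, -1.0]]
force: [0.9, -0.5, -0.8]
opening: 0.315
grasp_force: 30.0
```

```bash
python3 - <<'E'
from h import *
go((.486,-.2827,.2,72.2),(.5562,.0282,.2,94.4),(.5562,.0282,.165,94.4))
E
```

```text
[  0.    -0.   -11.25] [-0.01  0.   -0.03]
[  2.83  31.75 -11.26] [-1.000e-02  0.000e+00 -2.223e+01]
[ 2.84 31.75 -7.76] [-1.000e-02  0.000e+00 -2.223e+01]
```

Request:
apply_moves(
  steps=[
    [[0, 0, -3, 0, 0, 0, -1], [0, 0, -7, 0, 0, 0, -1], [0, 0, -11.2, 0, 0, 0, -1], [0, 2, -11.2, 0, 0, 0, -1], [0.6, 6, -11.2, 0, 0, -4, -1], [1, 10, -11.2, 0, 0, -7, -1], [1.4, 14, -11.2, 0, 0, -10, -1], [1.8, 18, -11.2, 0, 0, -13, -1], [2.2, 22, -11.2, 0, 0, -16, -1], [2.6, 26, -11.2, 0, 0, -19, -1], [2.8, 29, -11.2, 0, 0, -22.2, -1], [2.8, 31, -11.2, 0, 0, -22.2, -1], [2.8, 31.7, -10, 0, 0, -22.2, -1], [2.8, 31.7, -8.5, 0, 0, -22.2, -1], [2.8, 31.7, -7.8, 0, 0, -22.2, -1], [2.8, 31.7, -7.8, 0, 0, -22.2, -1]],
  ],
)

```text
time_s: 6.28
position: [0.5556, 0.027, 0.1644]
tcp_rot: [[-0.997, -0.075, -0.003], [-0.075, 0.997, 0.0], [0.003, 0.0, -1.0]]
force: [-0.2, 0.5, -5.0]
opening: 0.318
grasp_force: 30.0
```

```bash
python3 - <<'E'
from h import *
s=bot.read_state();print(s["time_s"],s["position"],s["tcp_rot"][1],s["grasp_force"])
m=bot.camera_model("wrist"); im=bot.capture("wrist")
def dr(im,m,T,pts,col):
    c,s=np.cos(T[2]),np.sin(T[2])
    q=np.array([proj(m,[T[0]+c*x-s*y,T[1]+s*x+c*y,z]) for x,y,z in pts]); return q
T=(.5322,.0263,np.radians(4.37))
print("guides/supports", [dr(im,m,T,[p],0)[0].round(1).tolist() for p in [(-.08,.028,.018),(-.08,-.028,.018),(-.045,.063,.042),(-.045,-.063,.042)]])
sd=bot.capture("side")
out=np.zeros((600,800,3),np.uint8)
out[:300,:400]=cv2.resize(im,(400,300))
big=cv2.resize(im[0:300,80:480],(800,600)); cv2.imwrite("pics/w2.png",big)
cv2.imwrite("pics/s2.png",sd)
E
```

```text
6.275 [0.55558191 0.0269716  0.16439362] [-7.47296393e-02  9.97203812e-01  1.95638878e-04] 29.96756389271468
guides/supports [[310.8, 90.4], [246.6, 90.5], [355.4, 131.2], [202.4, 131.5]]
```

View pics/w2.png

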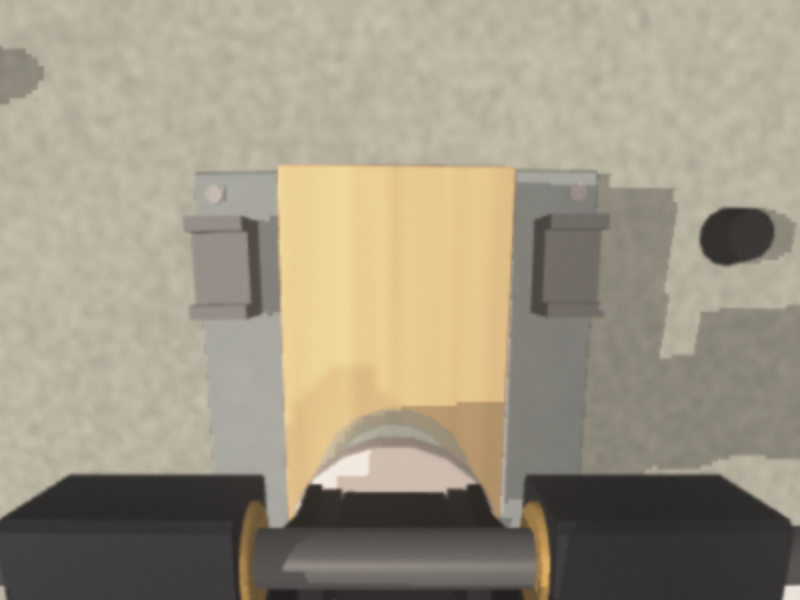

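The plate is centred between the supports. Plate edges 278/515 and support edges 248/545 both have their middle at column 396.5. I'll lower it gently.

Request:
apply_moves(
  steps=[
    [[0, 0, 1, 0, 0, 0, -1], [0, 0, 2, 0, 0, 0, -1], [0, 0, 3, 0, 0, 0, -1], [0, 0, 3.8, 0, 0, 0, -1], [0, 0, 4.4, 0, 0, 0, -1], [0, 0, 4.8, 0, 0, 0, -1], [0, 0, 5.2, 0, 0, 0, -1], [0, 0, 5.5, 0, 0, 0, -1], [0, 0, 5.7, 0, 0, 0, -1], [0, 0, 5.7, 0, 0, 0, -1]],
  ],
)

```text
time_s: 7.62
position: [0.5564, 0.0278, 0.1085]
tcp_rot: [[-0.997, -0.076, -0.0], [-0.076, 0.997, -0.0], [0.0, -0.0, -1.0]]
force: [-1.0, -0.2, -3.4]
opening: 0.314
grasp_force: 30.0
```

Request:
apply_moves(
  steps=[
    [[0, 0, 0.1, 0, 0, 0, -1], [0, 0, 0.2, 0, 0, 0, -1], [0, 0, 0.3, 0, 0, 0, -1], [0, 0, 0.3, 0, 0, 0, -1], [0, 0, 0.3, 0, 0, 0, -1]],
  ],
)

```text
time_s: 8.25
position: [0.5564, 0.0278, 0.1056]
tcp_rot: [[-0.997, -0.076, -0.0], [-0.076, 0.997, -0.0], [0.0, -0.0, -1.0]]
force: [-1.1, -0.3, -2.8]
opening: 0.318
grasp_force: 30.0
```

Request:
apply_moves(
  steps=[
    [[0, 0, 0.1, 0, 0, 0, -1], [0, 0, 0.1, 0, 0, 0, -1], [0, 0, 0.1, 0, 0, 0, -1]],
  ],
)

```text
time_s: 8.62
position: [0.5562, 0.0277, 0.1055]
tcp_rot: [[-0.997, -0.076, -0.0], [-0.076, 0.997, -0.0], [0.0, -0.0, -1.0]]
force: [-2.9, -1.1, 5.2]
opening: 0.318
grasp_force: 30.0
```

The upward force shows the plate is resting on the runners, so I'll release and rise.

Request:
apply_moves(
  steps=[
    [[0, 0, -0.1, 0, 0, 0, -0.1], [0, 0, -0.1, 0, 0, 0, 0.2], [0, 0, -0.1, 0, 0, 0, 0.2], [0, 0, -0.1, 0, 0, 0, 0.2], [0, 0, -0.1, 0, 0, 0, 0.2], [0, 0, -2, 0, 0, 0, 0.2], [0, 0, -5, 0, 0, 0, 0.2], [0, 0, -10, 0, 0, 0, 0.2], [0, 0, -13.5, 0, 0, 0, 1], [0, 0, -13.5, 0, 0, 0, 1], [0, 0, -13.5, 0, 0, 0, 1]],
  ],
)

```text
time_s: 10.0
position: [0.5557, 0.0279, 0.2389]
tcp_rot: [[-0.997, -0.076, -0.001], [-0.076, 0.997, 0.0], [0.001, 0.0, -1.0]]
force: [-0.1, 0.6, -0.3]
opening: 0.854
grasp_force: 0.0
```

```bash
python3 - <<'E'
from m0 import *
# bar with swapped sides
T=fit([(D(70,415),(.011,.1,.008)),(D(57,450),(-.011,.1,.008)),(D(355,540),(.011,-.1,.008)),(D(343,570),(-.011,-.1,.008)),(D(211,486),(0,0,.044))],[.55,.28,1.2])
a=np.degrees(T[2])+90; a=(a+180)%360-180; print(T,a)
go((T[0],T[1],.22,158.5))
sd=bot.capture("side"); c=cv2.resize(sd[170:320,170:370],(800,600),interpolation=cv2.INTER_CUBIC); cv2.imwrite("pics/s3.png",c)
E
```

```text
[0.5588 0.2798] yaw 68.53 res px [ 0.7  0.7 -0.2  0.7  0.4 -0.2  0.7 -0.2 -1.5 -0.9]
[0.55884528 0.27978299 1.19604964] 158.52859650003376
[-2.24 25.09  1.89] [ 6.000e-02 -6.000e-02 -6.412e+01]
```

View pics/s3.png

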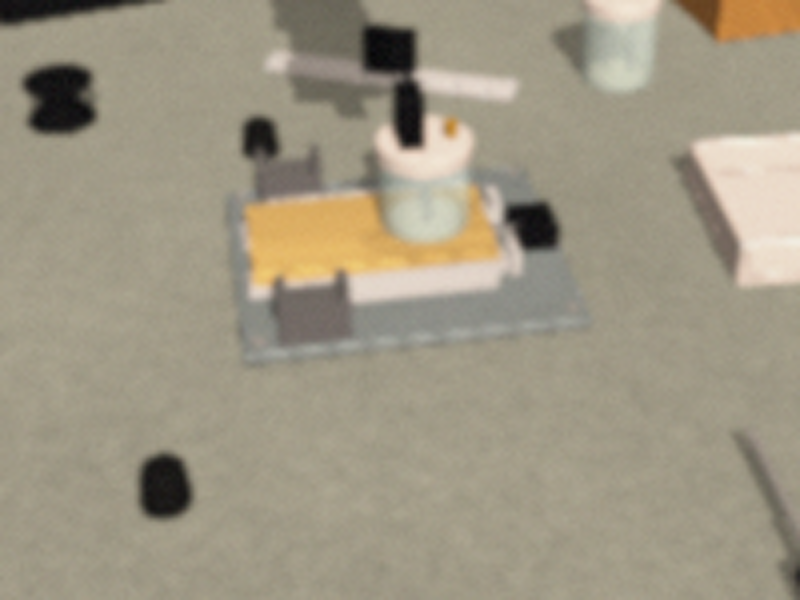

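The cell is flat on the runners between the guides, at about (370,235) in the crop. Next I'll hover over the bar and check it from close up.

Request:
apply_moves(
  steps=[
    [[-0.3, 4, 0, 0, 0, -8, 1], [-0.8, 8, 0, 0, 0, -18, 1], [-1.2, 12, 0, 0, 0, -28, 1], [-1.5, 16, 0, 0, 0, -38, 1], [-1.8, 20, 0, 0, 0, -48, 1], [-2, 23, 0, 0, 0, -56, 1], [-2.2, 25.1, 1.9, 0, 0, -64.1, 1], [-2.2, 25.1, 1.9, 0, 0, -64.1, 1], [-2.2, 25.1, 1.9, 0, 0, -64.1, 1], [-2.2, 25.1, 1.9, 0, 0, -64.1, 1]],
  ],
)

```text
time_s: 11.3
position: [0.5596, 0.2787, 0.2208]
tcp_rot: [[-0.369, -0.929, 0.0], [-0.929, 0.369, -0.0], [0.0, -0.0, -1.0]]
force: [0.2, 0.8, 0.2]
opening: 1.0
grasp_force: 0.0
```

```bash
python3 - <<'E'
from h import *
s=bot.read_state();print(s["time_s"],s["position"])
m=bot.camera_model("wrist"); im=bot.capture("wrist"); cv2.imwrite("pics/w4.png",im)
c,d=.5588,.2798; u=np.array([np.cos(np.radians(158.5)),np.sin(np.radians(158.5))])
print(proj(m,[c,d,.044]),[proj(m,[c+k*u[0],d+k*u[1],.008]).round(1) for k in(-.1,.1)])
go((.5588,.2798,.1,158.5),(.5588,.2798,.026,158.5))
E
```

```text
11.3 [0.55956667 0.2787462  0.22084354]
[278.8734327  201.20170287] [array([191.4, 195.3]), array([366. , 194.7])]
[-0.06  0.12 12.1 ] [-0.03  0.01 -0.15]
[-0.06  0.12 19.5 ] [-0.03  0.01 -0.15]
```

View pics/w4.png

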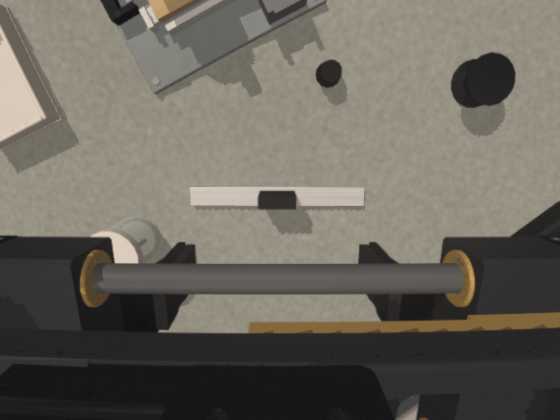

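The bar is as predicted, with its ends at (190,197) and (364,197) and its grip at (277,201). I'll descend and grasp.

Request:
apply_moves(
  steps=[
    [[-0.1, 0, 6, 0, 0, 0, 1], [-0.1, 0, 11, 0, 0, 0, 1], [-0.1, 0, 14, 0, 0, 0, 1], [-0.1, 0, 17, 0, 0, 0, 1], [-0.1, 0, 19, 0, 0, 0, 1], [-0.1, 0, 19.5, 0, 0, 0, 1], [-0.1, 0, 19.5, 0, 0, 0, 1], [-0.1, 0, 19.5, 0, 0, 0, -1], [-0.1, 0, 19.5, 0, 0, 0, -1], [-0.1, 0, 19.5, 0, 0, 0, -1], [-0.1, 0, 19.5, 0, 0, 0, -1], [-0.1, 0, 19.5, 0, 0, 0, -1], [-0.1, 0, 19.5, 0, 0, 0, -1]],
  ],
)

```text
time_s: 12.98
position: [0.5596, 0.2807, 0.0255]
tcp_rot: [[-0.367, -0.93, 0.0], [-0.93, 0.367, 0.0], [-0.0, -0.0, -1.0]]
force: [0.2, -0.7, -0.2]
opening: 0.455
grasp_force: 30.0
```

```bash
python3 - <<'E'
from h import *
s=bot.read_state();print(s["time_s"],s["opening"]*87)
T=np.radians(4.37); x=.5335-.045*np.cos(T); y=.0263-.045*np.sin(T); print(x,y)
go((.5588,.2798,.22,158.5),(x,y,.22,94.4),(x,y,.15,94.4),(x,y,.12,94.4))
E
```

```text
12.975 39.60784708277238
0.48863082465068003 0.022871136708473534
[  0.11   0.04 -19.45] [-0.01  0.   -0.02]
[ 26.59  -2.86 -19.45] [-0.000e+00  1.000e-02  6.408e+01]
[ 26.59  -2.86 -12.45] [-0.000e+00  1.000e-02  6.408e+01]
[26.59 -2.86 -9.45] [-0.000e+00  1.000e-02  6.408e+01]
```

Request:
apply_moves(
  steps=[
    [[0, 0, -3, 0, 0, 0, -1], [0, 0, -8, 0, 0, 0, -1], [0, 0, -13, 0, 0, 0, -1], [0, 0, -18, 0, 0, 0, -1], [2, -0.2, -19.4, 0, 0, 5, -1], [6, -0.6, -19.4, 0, 0, 15, -1], [10, -1, -19.4, 0, 0, 25, -1], [14, -1.5, -19.4, 0, 0, 35, -1], [18, -2, -19.4, 0, 0, 45, -1], [22, -2.4, -19.4, 0, 0, 54, -1], [25, -2.7, -19.4, 0, 0, 61, -1], [26.6, -2.9, -18, 0, 0, 64.1, -1], [26.6, -2.9, -15, 0, 0, 64.1, -1], [26.6, -2.9, -12, 0, 0, 64.1, -1], [26.6, -2.9, -10.5, 0, 0, 64.1, -1], [26.6, -2.9, -10.5, 0, 0, 64.1, -1]],
  ],
)

```text
time_s: 14.98
position: [0.4878, 0.0228, 0.1294]
tcp_rot: [[-0.997, -0.076, -0.004], [-0.076, 0.997, 0.001], [0.004, 0.001, -1.0]]
force: [1.8, -0.4, -0.7]
opening: 0.456
grasp_force: 30.0
```

```bash
python3 - <<'E'
from h import *
s=bot.read_state();print(s["time_s"],s["position"],s["tcp_rot"][1])
m=bot.camera_model("wrist"); im=bot.capture("wrist"); cv2.imwrite("pics/w5.png",cv2.resize(im,(800,600)))
T=np.radians(4.37);c,d=np.cos(T),np.sin(T)
for p in [(-.06,.075,.042),(-.06,-.075,.042),(-.03,.087,.042),(-.03,-.087,.042)]:
    print(p,(proj(m,[.5335+c*p[0]-d*p[1],.0263+d*p[0]+c*p[1],p[2]])*800/560).round(1))
P=s["position"];zb=P[2]-.0255+.008
for a,b in[(.011,.1),(.011,-.1),(-.011,.1),(-.011,-.1)]: print("bar",a,b,(proj(m,[P[0]+c*a-d*b,P[1]+d*a+c*b,zb])*800/560).round(1))
E
```

```text
14.975 [0.48775706 0.02277829 0.12939614] [-7.61580214e-02  9.97095526e-01  6.84383690e-04]
(-0.06, 0.075, 0.042) [538.3 292.3]
(-0.06, -0.075, 0.042) [255.3 292.6]
(-0.03, 0.087, 0.042) [555.9 346. ]
(-0.03, -0.087, 0.042) [237.6 346.4]
bar 0.011 0.1 [646.7 389.7]
bar 0.011 -0.1 [148.  390.4]
bar -0.011 0.1 [654.2 337.3]
bar -0.011 -0.1 [140.5 337.9]
```

View pics/w5.png

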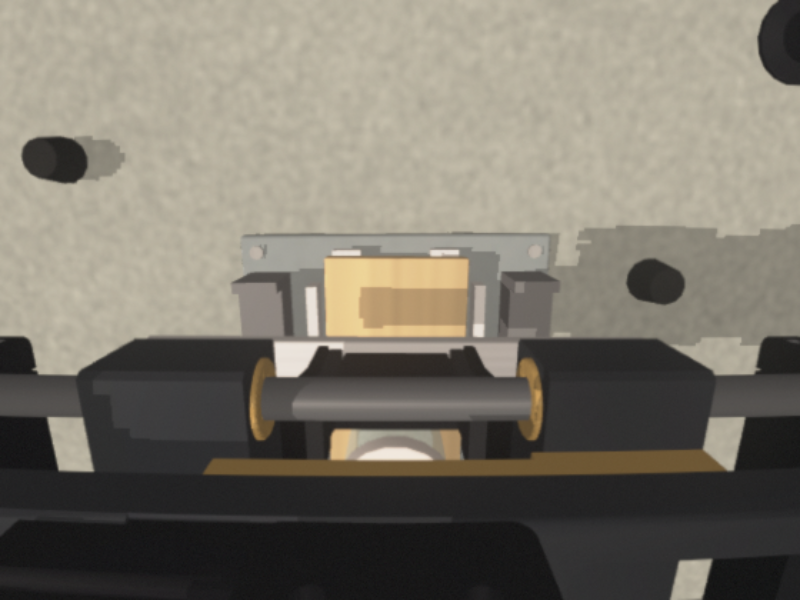

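```bash
python3 - <<'E'
from h import *
m=bot.camera_model("wrist"); im=bot.capture("wrist")
T=np.radians(4.37);c,d=np.cos(T),np.sin(T)
f=lambda p:proj(m,[.5335+c*p[0]-d*p[1],.0263+d*p[0]+c*p[1],p[2]])
x0,y0,s=340,160,10
C=cv2.resize(im[y0:y0+60,x0:x0+60],None,fx=s,fy=s,interpolation=cv2.INTER_NEAREST)
B=cv2.resize(im[y0:y0+60,150:170],None,fx=s,fy=s,interpolation=cv2.INTER_NEAREST)
g=lambda p:tuple(int(v) for v in (f(p)-[x0,y0]+.5)*s)
cv2.polylines(C,[np.array([g((-.06,y,.042)) for y in(.063,.087)])],False,(0,0,255),1)
cv2.polylines(C,[np.array([g((-.06,y,.032)) for y in(.063,.087)])],False,(0,255,0),1)
cv2.polylines(C,[np.array([g((-.03,y,.032)) for y in(.063,.087)])],False,(0,255,255),1)
# base plate y edge, runner end
cv2.polylines(C,[np.array([g((-.08,y,.018)) for y in(.02,.036)])],False,(255,0,0),1)
cv2.imwrite("pics/c5.png",np.hstack([C,B]))
for p in [(-.08,.028,.018),(-.08,-.028,.018)]: print((f(p)*800/560).round(1))
E
```

```text
[446.3 247.2]
[347.9 247.3]
```

View pics/c5.png

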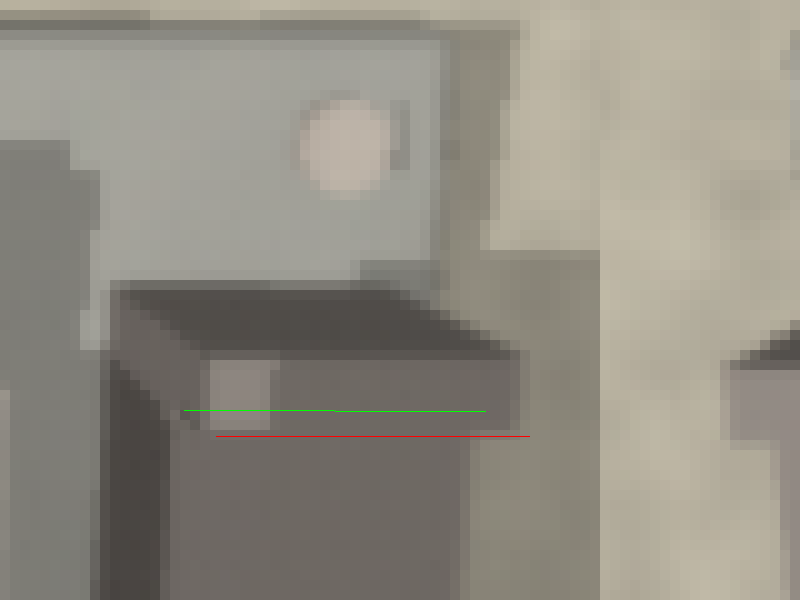

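The predicted lip edge falls within half a pixel of the one seen (row 436 against 430 at 10x). I'll lower the bar.

Request:
apply_moves(
  steps=[
    [[0, 0, 1.2, 0, 0, 0, -1], [0, 0, 2.4, 0, 0, 0, -1], [0, 0, 3.6, 0, 0, 0, -1], [0, 0, 4.6, 0, 0, 0, -1], [0, 0, 5.4, 0, 0, 0, -1], [0, 0, 6, 0, 0, 0, -1], [0, 0, 6.4, 0, 0, 0, -1], [0, 0, 6.7, 0, 0, 0, -1], [0, 0, 6.9, 0, 0, 0, -1], [0, 0, 6.9, 0, 0, 0, -1]],
  ],
)

```text
time_s: 16.32
position: [0.489, 0.0226, 0.0616]
tcp_rot: [[-0.997, -0.076, 0.0], [-0.076, 0.997, -0.0], [-0.0, -0.0, -1.0]]
force: [-0.5, 0.5, -2.0]
opening: 0.454
grasp_force: 30.0
```

Request:
apply_moves(
  steps=[
    [[0.05, 0, 0.15, 0, 0, 0, -1], [0.05, 0, 0.3, 0, 0, 0, -1], [0.05, 0, 0.4, 0, 0, 0, -1], [0.05, 0, 0.4, 0, 0, 0, -1], [0.05, 0, 0.4, 0, 0, 0, -1]],
  ],
)

```text
time_s: 16.95
position: [0.4884, 0.0226, 0.0575]
tcp_rot: [[-0.997, -0.076, -0.0], [-0.076, 0.997, -0.0], [0.0, 0.0, -1.0]]
force: [-0.1, -0.3, -1.4]
opening: 0.454
grasp_force: 30.0
```

Request:
apply_moves(
  steps=[
    [[0, 0, 0.1, 0, 0, 0, -1], [0, 0, 0.1, 0, 0, 0, -1], [0, 0, 0.1, 0, 0, 0, -1]],
  ],
)

```text
time_s: 17.32
position: [0.4885, 0.0226, 0.0575]
tcp_rot: [[-0.997, -0.076, 0.001], [-0.076, 0.997, -0.0], [-0.001, -0.0, -1.0]]
force: [-1.1, -0.5, 7.1]
opening: 0.458
grasp_force: 30.0
```

The bar touches at the expected height, so I'll release, rise and back away.

Request:
apply_moves(
  steps=[
    [[0, 0, 0, 0, 0, 0, 0.2], [0, 0, 0, 0, 0, 0, 0.5], [0, 0, 0, 0, 0, 0, 0.5], [0, 0, 0, 0, 0, 0, 0.5], [0, 0, 0, 0, 0, 0, 0.5], [0, 0, -2, 0, 0, 0, 0.5], [0, 0, -5, 0, 0, 0, 0.5], [0, 0, -10, 0, 0, 0, 0.5], [0, 0, -15, 0, 0, 0, 0.5], [0, 5, -18, 0, 0, 0, 0.5], [0, 11, -18, 0, 0, 0, 0.5], [0, 17, -18, 0, 0, 0, 0.5], [0, 23, -18, 0, 0, 0, 0.5], [0, 25, -18, 0, 0, 0, 0.5], [0, 25, -18, 0, 0, 0, 0.5]],
  ],
)

```text
time_s: 19.2
position: [0.4689, 0.2725, 0.2363]
tcp_rot: [[-0.997, -0.079, -0.0], [-0.079, 0.997, -0.001], [0.0, -0.001, -1.0]]
force: [-0.4, -0.2, -0.6]
opening: 0.746
grasp_force: 0.0
```

```bash
python3 - <<'E'
from h import *
t=bot.capture("top");s=bot.capture("side")
a=cv2.resize(t[165:275,225:335],(400,400),interpolation=cv2.INTER_CUBIC);b=cv2.resize(s[190:290,200:330],(400,308),interpolation=cv2.INTER_CUBIC)
o=np.zeros((400,800,3),np.uint8);o[:,:400]=a;o[:308,400:]=b;cv2.imwrite("pics/f.png",o)
T=np.radians(4.37);c,d=np.cos(T),np.sin(T)
for p in [(-.045,.1,.04),(-.045,-.1,.04)]: print((proj("top",[.5325+c*p[0]-d*p[1],.0263+d*p[0]+c*p[1],p[2]])-[225,165])*400/110)
E
```

```text
[ 46.87119206 283.59524785]
[345.5707058  260.70403088]
```

View pics/f.png

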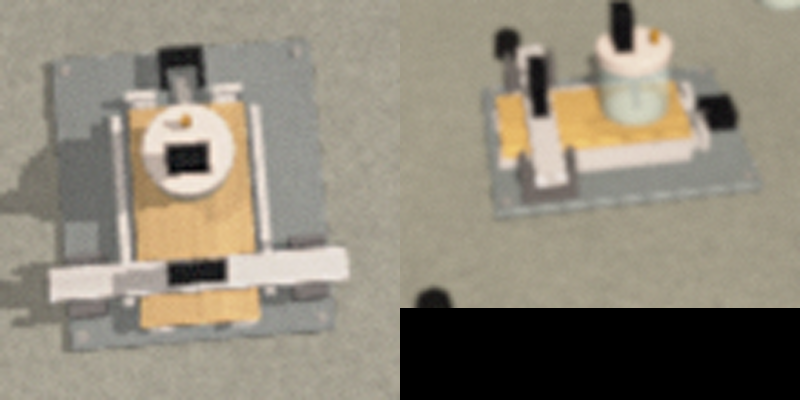

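The bar ends at (49,284) and (348,263) match the prediction of (47,284) and (346,261). It lies in both notches, and the cell is seated flat.

```bash
python3 -c "
from rig import bot
print(bot.hand_in())"
```

```text
the job is handed in; nothing more can be done
None
```

The job is handed in at about 19 s: the final pictures show the cell flat on the runners with its jar end to the switch and the bar in both notches; the lever angle wasn't measured, and hand-in returned no verdict.

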